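# Seat a wooden plaque in the marking jig and punch its hole mark

### The arm

A 6-joint arm with a two-finger parallel gripper is mounted at the origin on the work surface. World frame = base frame: x ahead of the robot, y to its left, z up, the work surface at z = 0. Lengths are in m, angles in rad, forces in N, time in s.
With the tool pointing down it reaches from about 0.375 to 0.9 m from the base axis. Payload 3.1 kg.
Tool frame: the origin (TCP) lies midway between the tips of the shut fingers; the grasp point (between the pads) lies grip_point_offset behind it (grip_point_offset is the distance from the TCP to the grasp point, in m); y points along the fingers, z is the direction in which the jaws open and shut, and the axes are right-handed (so a half turn about y gives the same grasp; the last joint's range is limited). The gripper opens to 87 mm and grips with 3 to 60 N. Pads are 19 mm wide; open, the fingers measure 117 mm over their backs; the gripper's body (75 mm by 190 mm) begins 51 mm behind the grasp point.
Start: joints at [-1.421, 0.527, 1.433, -0, 1.181, -0.178], TCP at [0.201, -0.592, 0.223] pointing down, gripper open.
Joint ranges: [-3.08, 3.08], [-0.75, 2.2], [0.22, 2.44], [-1.43, 4.57], [0, 2.65], [-2.85, 2.85]. Speed limits (rad/s): [2.79, 2.79, 3.14, 3.14, 3.14, 3.14].

### API

Orientations are given as a unit quaternion [x, y, z, w].
In Python, from rig import * gives the robot as it stands.
- The arm moves only by the tool jog_arm, never from a script. Its argument "increments" is a list that holds one entry, the list of rows, each a list of 7 numbers: the turn, a rotation vector about the world's x, y, z in degrees, then the shift along the world's x, y, z in m, then the closure, from -1 (fully open) to 1 (shut), so that 0 is half open. In form: [[[rx, ry, rz, x, y, z, jaw], ...]]. A call has 1 to 8 rows; each row is the pose to reach, as a shift and turn from the pose measured when the call began; what a row does not reach only later rows make up. A row lasts 1/10 s, in which the tool goes at most 50 mm and 8.59 degrees, less where a joint would pass 70% of its speed; a pose out of reach is approached as far as the arm can. A call with a gripper value outside its range is refused whole. The fingers move at their own pace and stop on an object; "squeeze" is the grip in N (left out, the last holds). Time passes only in rows, so rows that repeat a pose let the fingers close. It gives the time, the measured TCP pose, the force and the opening at its end, in the units of the state.
- get_obs(): the state, without advancing time (a new reading comes with each control period).
- camera(name): name is "scene" or "top" or "wrist"; returns the picture (420x560x3 uint8, red, green, blue); there is no depth.
- camera_info(name): a dict with "K" (3x3 intrinsics, pixels), "R" (3x3) and "t" (3): a world point X has camera coordinates R X + t. Camera axes: x right, y down, z forward; pixel columns grow to the right and rows downward; lengths in m; the calibration is good to about 2 mm. A picture is of the moment at which its call begins: read the wrist's pose just before it. camera_info takes no time and is no camera call; for the wrist camera it gives the pose at the moment of the call.
- hand_in(): hands the job in, once; it reports no verdict.
The state is a dict: "time": time; "q": joint angles; "joint_velocities": joint speeds; "joint_torque": joint torques, N m; "position": TCP position; "tool_rot": TCP orientation; "ft_force": force on the tool from outside, world axes, zero at the start; "moment": the same for the moment, N m; "grip_width": finger opening in m.
Only numpy, scipy, OpenCV 4.12 (cv2) and the standard library are available. Lean on these libraries where they do the work, as an engineer would, in place of code of your own. Each camera call takes 0.05 s, during which the arm holds its last target.

### The job

Slide the wooden plaque along the blue marking jig, between the aluminium rails, until it drops into the pocket under the punch and lies flat and square on the pocket floor. Then press the red punch head all the way down to its stop to mark the hanging hole, let it spring back up, and leave the plaque seated and the other things on the bench where they are.

Things in the scene. Friction and masses are not known exactly. Their poses are not given: they have to be found in the camera images.
- jig: Fixed marking jig: blue base 368 mm long (its x -265 to +103 mm), 170 mm wide (y +-85). Origin on the bench under the pocket centre; x horizontal, the feeding direction from loading deck to pocket to end stop; y across; z up. Deck: x -265 to -57, top 22 mm above the bench; there it steps down 10 mm to the pocket floor. Nothing stands on the deck but the flares and rail ends.
- pocket (a point): Centre of the pocket floor, 12 mm above the bench, axes as the jig's. Pocket 114 mm long (x +-57), 95 mm wide (y +-47.5): 4 and 3 mm more than the plaque. 22 mm wide aluminium rails (x -60 to +57) close its sides, a 20 mm thick end stop its far end; their tops are 34 mm above the bench. Seated, the plaque's top is 28 mm above the bench.
- step (a point): Middle of the deck's edge above the pocket, 57 mm before the pocket centre, 22 mm above the bench. Before it, from jig x = -60 back to -93 mm, aluminium flares 34 mm above the bench lead in: the mouth is 95 mm wide at -60 and 140 mm at -93. The plaque tips over the edge and drops in once its rear end has passed it.
- bracket (a point): Top of the fixed dark steel bracket, on the punch axis, 78 mm above the bench. It is 36 mm wide, rises from the end stop and overhangs the pocket from jig x = +81 back to +15 mm; its underside there is 66 mm above the bench.
- plaque: Loose pale wooden plaque with two thin dark lines on top, 110 (x) by 92 (y) by 16 mm thick, about 120 g, too wide to grasp across. Origin at the centre of its underside, z up. It starts flat on the deck, up to 25 mm off the jig's centre line and turned up to 20 degrees from square, its x axis roughly along the jig's x, its centre 170 to 195 mm before the pocket centre.
- punch (a joint): Travel of the spring punch: 0 m up, 0.014 m down at its stop. The spring returns it; about 2.5 N starts it and 8 N holds it at the stop. Its steel tip clears a plaque on the deck by 5 mm and at the stop stays 1 mm above a seated one; over an unseated plaque it cannot reach its stop.
- punch_head (a point): Centre of the top face of the red punch head (disc 30 mm across, 10 mm thick, on an 8 mm stem), on the jig's centre line at jig x = +32 mm; 108 mm above the bench when up, 94 mm when down. Pressed straight down.
- glue_a: White glue bottle with a conical tip, 34 mm diameter, 95 mm tall, beside the jig; origin at the centre of its underside. Leave alone.
- glue_b: White glue bottle like the other, away from the jig. Leave alone.
- disc_a: Wooden disc 48 mm diameter, 10 mm thick, beside the jig; origin at the centre of its underside. Leave alone.
- disc_b: Wooden disc like the other, on the jig's other side. Leave alone.
- sanding_block: Cork sanding block 100 x 65 x 32 mm; origin at the centre of its underside. Leave alone.
- tin: Open red tin, 76 mm diameter, 100 mm tall; origin at the centre of its underside. Leave alone.
- screwdriver: Screwdriver lying on the bench. Leave alone.
There are look-alikes about, which are no part of the job. What is meant by the plaque is not yellow, and is the smaller of those in its own colour.

How it is judged:
On the way, in this order (a step that is already met when the one before it is completed fails the run):
1. the plaque lies flat and square on the pocket floor (z of plaque in the frame of pocket between -0.0025 and 0.0016 m and angle between plaque's own z axis and vertical below 0.02 rad and horizontal distance between plaque and pocket below 0.005 m and angle between the x axis of plaque and the x axis of jig, either way round below 0.045 rad), for 0.3 s.
2. the punch is pressed to its stop over the seated plaque (all of step 1 and value of joint punch above 0.0125 m), for 0.1 s.
At the end, for the whole second after the job is handed in: Plaque at rest on the pocket floor: height within 1.6 mm, tilt under 0.02 rad, centre within 5 mm, square within 0.045 rad. Punch pressed past 12.5 mm after seating and up again (under 2 mm). Every other listed loose thing within 20 mm of its start, none knocked over (all of step 1 and value of joint punch below 0.002 m and linear speed of plaque below 0.01 m/s and distance of each of glue_a, glue_b, disc_a, disc_b, sanding_block, tin, screwdriver from where it was at the start of the episode below 0.02 m); the robot touches nothing.
It fails at once if the punch is pressed before the plaque is seated (value of joint punch above 0.006 m and not (z of plaque in the frame of pocket below 0.0016 m and horizontal distance between plaque and pocket below 0.005 m)).
It fails at once if a glue bottle or the tin is knocked over (angle between any of glue_a, glue_b, tin's own z axis and vertical above 0.6 rad).
It also fails if it takes over 72 s, if anything falls off the work surface, if the arm or the gripper's body presses on something with over 40 N, if the wrist force passes 120 N, or if a joint passes its speed limit or range.

## Working session

There is one attempt and no reset: what is moved stays moved. The work goes in short steps, Python scripts to look and compute and a tool call to move; the robot and the scene stay as the last step left them, time stands still between calls to the robot, and variables do not carry over. Pictures are saved under pics/ and viewed, and the job is handed in when it is done.

Besides the shell and the picture viewer there is one more tool, called after ">>>" as name(argument=value, ...), one argument or row to a line, values as JSON. jog_arm: Moves the arm, as the interface text tells. Its arguments: {"type":"object","properties":{"increments":{"type":"array","items":{"type":"array","items":{"type":"array","items":{"type":"number"}}}},"squeeze":{"type":"number"}},"required":["increments"]}

```bash
ls; mkdir -p pics
python3 - <<'E'
from rig import *
import cv2
print(get_obs())
for n in ["scene","top","wrist"]:
    i=camera_info(n);print(n,i)
    cv2.imwrite(f"pics/{n}0.png",camera(n)[:,:,::-1])
E
```

```text
pics
{'time': 0.0, 'q': array([-1.42147991e+00,  5.28452076e-01,  1.43390524e+00, -4.41000794e-06,
        1.18138570e+00, -1.78505627e-01]), 'joint_velocities': array([ 0.00058228, -0.00085064, -0.00027844,  0.00039582, -0.00014319,
        0.00086289]), 'joint_torque': array([-3.60322410e-04, -4.40042675e+01, -1.76592475e+01,  6.31595543e-02,
        5.81454264e-02, -1.66837881e-04]), 'position': array([ 0.20115139, -0.59097291,  0.22157935]), 'tool_rot': array([-0.11537517,  0.69838888, -0.69686846,  0.11539448]), 'ft_force': array([ 0.3940893 , -0.3404872 ,  0.13978309]), 'moment': array([ 0.01672448,  0.08536608, -0.01170531]), 'grip_width': 0.08729602794240339}
scene {'K': array([[418.01796806,   0.        , 283.56867122],
       [  0.        , 418.01796806, 210.82691117],
       [  0.        ,   0.        ,   1.        ]]), 'R': array([[-0.68917215,  0.72426756,  0.02186895],
       [ 0.41585737,  0.4200615 , -0.8066046 ],
       [-0.59338385, -0.54679506, -0.59068669]]), 't': array([ 0.37083359, -0.13988095,  1.62457923])}
top {'K': array([[462.41996206,   0.        , 284.64385574],
       [  0.        , 462.41996206, 215.47922226],
       [  0.        ,   0.        ,   1.        ]]), 'R': array([[ 0.01829831, -0.99969608,  0.01652034],
       [-0.99192841, -0.02022471, -0.12517582],
       [ 0.1254719 , -0.01409649, -0.99199702]]), 't': array([-0.02022435,  0.55847815,  1.32615253])}
wrist {'K': array([[321.2810701 ,   0.        , 282.99019593],
       [  0.        , 321.2810701 , 209.74728649],
       [  0.        ,   0.        ,   1.        ]]), 'R': array([[ 0.32220963, -0.94666676, -0.00173031],
       [-0.90381132, -0.30816596,  0.29691554],
       [-0.28161329, -0.09410517, -0.95490218]]), 't': array([-0.62410203, -0.03554622,  0.39163063])}
```

View pics/top0.png

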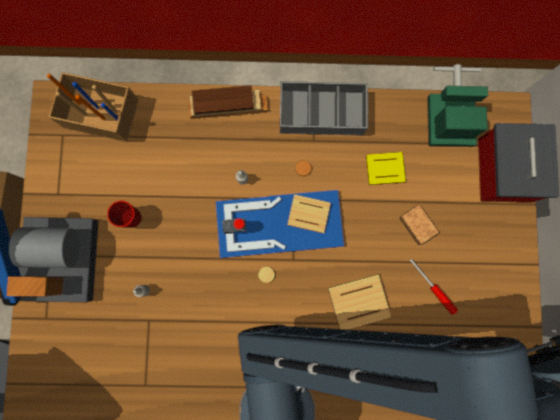

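View pics/scene0.png

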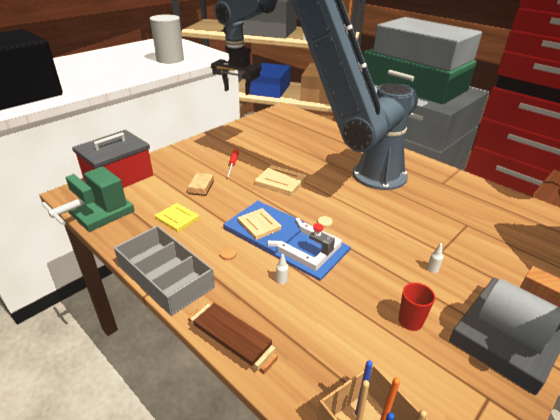

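View pics/wrist0.png

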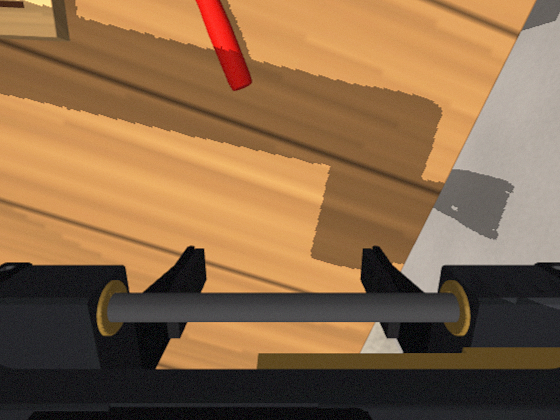

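Look-alikes in the top picture are a pale plaque on the jig (309,212), a yellow one (386,168) and a larger pale one on the bench (360,300). I choose the one at (309,212): it is pale, the smaller of the two, and on the deck. Next is a close crop to check it.

Run:
```python
import cv2
a=cv2.imread("pics/top0.png")[160:290,200:360]
cv2.imwrite("pics/top0c.png",cv2.resize(a,None,fx=5,fy=4.6*5/4.6*0.92,interpolation=cv2.INTER_CUBIC) if 0 else cv2.resize(a,(740,601-1),interpolation=cv2.INTER_CUBIC) if 0 else cv2.resize(a[:120],(800,600),interpolation=cv2.INTER_CUBIC))
a=cv2.imread("pics/scene0.png")[195:279,217:357]
cv2.imwrite("pics/scene0c.png",cv2.resize(a[:84],(800,480),interpolation=cv2.INTER_CUBIC))
```

```text
(no output)
```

View pics/top0c.png

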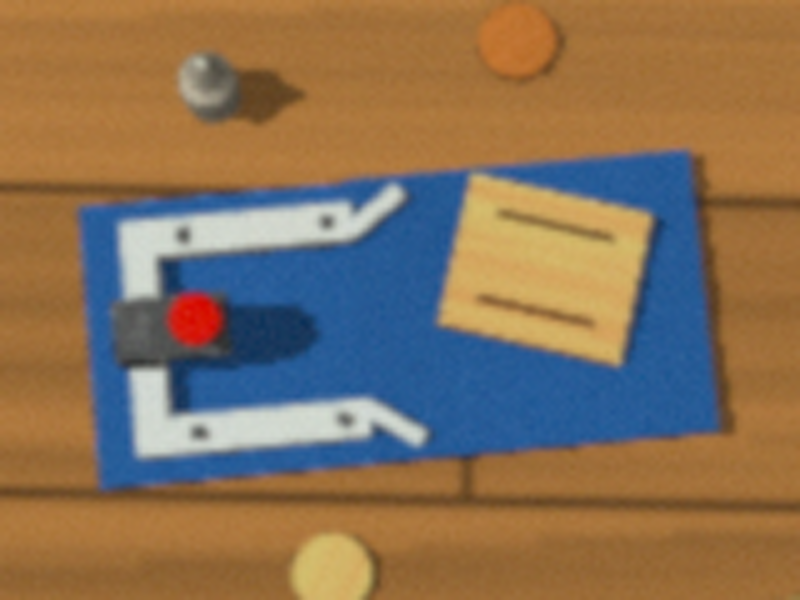

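View pics/scene0c.png

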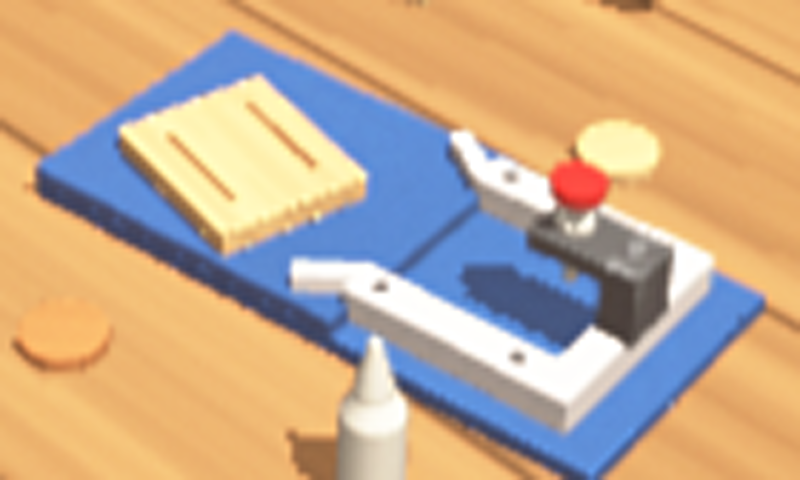

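```bash
cat > h.py <<'E'
import numpy as np
from rig import *
from scipy.optimize import least_squares
T=camera_info("top");
def un(uv,z,I=T):
    d=np.linalg.inv(I["K"])@np.array([uv[0],uv[1],1.]);d=I["R"].T@d;c=-I["R"].T@I["t"]
    return (c+d*(z-c[2])/d[2])
def proj(X,I=T):
    p=I["K"]@(I["R"]@np.asarray(X,float)+I["t"]);return p[:2]/p[2]
E
python3 - <<'E'
from h import *
cr=lambda p:np.array(p)/5+[200,160]
C=[((692,150),(-.265,-.085,.022)),((720,430),(-.265,.085,.022)),((80,206),(.103,-.085,.012)),((101,490),(.103,.085,.012)),
((118,224),(.077,-.0695,.034)),((138,458),(.077,.0695,.034)),((196,320),(.032,0,.108))]
C=[(un(cr(a),b[2])[:2],np.array(b[:2])) for a,b in C]
def f(p):
    c,s=np.cos(p[2]),np.sin(p[2]);R=np.array([[c,-s],[s,c]])
    return np.concatenate([p[:2]+R@b-a for a,b in C])
r=least_squares(f,[.5,0,1.57]);print(r.x,np.degrees(r.x[2]),(r.fun.reshape(-1,2)*1000).round(1).tolist())
p=r.x;c,s=np.cos(p[2]),np.sin(p[2]);R=np.array([[c,-s],[s,c]])
P=[un(cr(a),.038)[:2] for a in [(470,173),(654,213),(622,366),(438,323)]]
for i in range(4): print(P[i],(R.T@(P[i]-p[:2])).round(4),np.linalg.norm(P[i]-P[i-1]))
print("centre",np.mean(P,0),R.T@(np.mean(P,0)-p[:2]))
# others
for n,a,z in [("glueA",(208,82),.06),("discA",(518,40),.01),("discB",(333,572),.01)]:
  w=un(cr(a),z);print(n,w,R.T@(w[:2]-p[:2]))
E
```

```text
[0.52715946 0.08562183 1.68255762] 96.40345046447983 [[0.4, 1.2], [-0.9, -0.6], [-0.5, 0.6], [-0.1, 0.2], [0.6, -1.3], [-0.0, -0.3], [0.4, 0.2]]
[ 0.62117992 -0.0358975 ] [-0.1312 -0.0799] 0.09119400769582468
[ 0.59953087 -0.14498915] [-0.2372 -0.0462] 0.11121902145701841
[ 0.50849971 -0.12674328] [-0.209   0.0422] 0.09284171857842707
[ 0.53165326 -0.01853877] [-0.104   0.0072] 0.11065397594417627
centre [ 0.56521594 -0.08154218] [-0.1703655  -0.01917546]
glueA [0.66794571 0.11857394 0.06      ] [ 0.0170448  -0.14358302]
discA [ 0.70862342 -0.06475123  0.01      ] [-0.16967337 -0.16356092]
discB [0.38571943 0.04023749 0.01      ] [-0.02932657  0.14561927]
```

Run:
```python
from h import *
import rig
from scipy.spatial.transform import Rotation as Ro
o=get_obs();R=Ro.from_quat(o["tool_rot"]).as_matrix();print(R.round(3))
print("jaw heading",np.degrees(np.arctan2(R[1,2],R[0,2])))
print([ (n,getattr(rig,n)) for n in dir(rig) if 'grip' in n.lower()])
I=camera_info("wrist");c=-I["R"].T@I["t"];print("cam in tool",R.T@(c-o["position"]))
p=np.array([0.52716,0.08562]);a=1.68256;J=np.array([[np.cos(a),-np.sin(a)],[np.sin(a),np.cos(a)]])
for x,y in [(-.17,-.115),(-.17,-.056),(-.26,0),(-.065,0),(.032,0)]: print(x,y,p+J@[x,y], p+J@[x,y]-o["position"][:2])
```

```text
[[-0.947 -0.     0.322]
 [-0.322  0.002 -0.947]
 [-0.    -1.    -0.002]]
jaw heading -71.21956387345034
[('grip_point_offset', 0.0187)]
cam in tool [-8.24180091e-02 -1.61752714e-01  9.42395050e-05]
-0.17 -0.115 [ 0.6604028  -0.07049328] [0.45924558 0.52065491]
-0.17 -0.056 [ 0.60177091 -0.07707362] [0.40061368 0.51407457]
-0.26 0 [ 0.5561581  -0.17275784] [0.35500087 0.41839034]
-0.065 0 [0.53440952 0.02102554] [0.3332523  0.61217372]
0.032 0 [0.523591   0.11742035] [0.32243378 0.70856853]
```

>>> jog_arm(
  increments=[
    [[0,0,-6,0.03,0.035,0,-1],[0,0,-12.4,0.06,0.07,0,-1],[0,0,-12.4,0.09,0.105,0,-1],[0,0,-12.4,0.12,0.14,0,-1],[0,0,-12.4,0.15,0.17,0,-1],[0,0,-12.4,0.18,0.205,0,-1],[0,0,-12.4,0.21,0.24,0,-1],[0,0,-12.4,0.24,0.27,0,-1]],
  ],
)

```text
time: 0.95
position: [0.4418, -0.3189, 0.2216]
tool_rot: [-0.04, 0.707, -0.705, 0.039]
ft_force: [0.8, -0.7, 0.5]
grip_width: 0.0872
```

>>> jog_arm(
  increments=[
    [[0,0,0,0.03,0.035,0,-1],[0,0,0,0.06,0.07,0,-1],[0,0,0,0.09,0.105,0,-1],[0,0,0,0.12,0.14,0,-1],[0,0,0,0.15,0.17,0,-1],[0,0,0,0.18,0.205,0,-1],[0,0,0,0.21,0.24,0,-1],[0,0,0,0.23,0.255,0,-1]],
  ],
)

```text
time: 1.75
position: [0.6732, -0.0601, 0.2211]
tool_rot: [-0.041, 0.707, -0.705, 0.04]
ft_force: [0.6, -1.2, -0.8]
grip_width: 0.0868
```

```bash
cat >> h.py <<'E'
from scipy.spatial.transform import Rotation as Ro
p0=np.array([0.52716,0.08562]);a0=1.68256;J=np.array([[np.cos(a0),-np.sin(a0)],[np.sin(a0),np.cos(a0)]])
def w(x,y): return p0+J@[x,y]
def jg(X): return J.T@(np.asarray(X)[:2]-p0)
def st():
    o=get_obs();R=Ro.from_quat(o["tool_rot"]).as_matrix()
    print("t",o["time"],"pos",o["position"].round(4),"jig",jg(o["position"]).round(4),"jaw-jig",round(np.degrees(np.arctan2(R[1,2],R[0,2])-a0),2),"down",R[:,1].round(3),"q",o["q"].round(2),"F",o["ft_force"].round(1),"w",round(o["grip_width"],4))
    return o
def go(x,y):
    o=get_obs();print("to",(x,y),"d",(w(x,y)-o["position"][:2]).round(4))
E
python3 - <<'E'
from h import *
st();go(-.17,-.12)
E
```

```text
t 1.75 pos [ 0.6732 -0.0601  0.2211] jig [-0.1611 -0.1289] jaw-jig -179.82 down [-0.001  0.004 -1.   ] q [-0.26  0.6   1.29  0.    1.25  1.2 ] F [ 0.6 -1.2 -0.8] w 0.0868
to (-0.17, -0.12) d [-0.0078 -0.0098]
```

>>> jog_arm(
  increments=[
    [[0,0,0,-0.006,-0.005,-0.03,-1],[0,0,0,-0.012,-0.01,-0.07,-1],[0,0,0,-0.0128,-0.0104,-0.11,-1],[0,0,0,-0.0128,-0.0104,-0.145,-1],[0,0,0,-0.0128,-0.0104,-0.17,-1],[0,0,0,-0.0128,-0.0104,-0.185,-1],[0,0,0,-0.0128,-0.0104,-0.194,-1],[0,0,0,-0.0128,-0.0104,-0.194,-1]],
  ],
)

```text
time: 2.55
position: [0.66, -0.0704, 0.0263]
tool_rot: [-0.041, 0.708, -0.704, 0.04]
ft_force: [-0.9, 0.2, -0.1]
grip_width: 0.0868
```

Run:
```python
from h import *
import cv2
st();go(-.17,-.056);go(-.175,-.0575)
print(J)
a=camera("top")[160:280,200:360,::-1]
cv2.imwrite("pics/t1.png",cv2.resize(a,(800,600),interpolation=cv2.INTER_CUBIC))
cv2.imwrite("pics/w1.png",camera("wrist")[:,:,::-1])
```

```text
t 2.55 pos [ 0.66   -0.0704  0.0263] jig [-0.1699 -0.1146] jaw-jig -179.82 down [-0.002  0.004 -1.   ] q [-0.28  0.82  1.45  0.    0.87  1.18] F [-0.9  0.2 -0.1] w 0.0868
to (-0.17, -0.056) d [-0.0582 -0.0067]
to (-0.175, -0.0575) d [-0.0562 -0.0115]
[[-0.11153114 -0.99376094]
 [ 0.99376094 -0.11153114]]
```

View pics/w1.png

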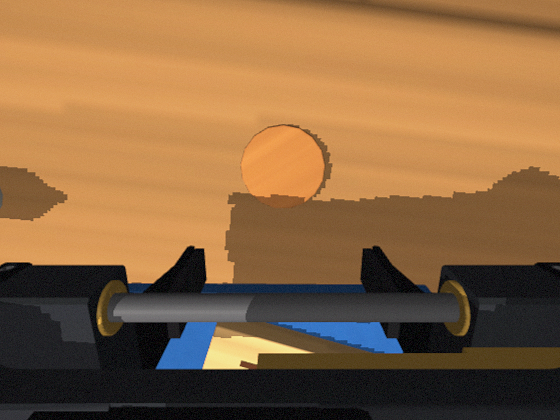

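>>> jog_arm(
  increments=[
    [[0,0,0,0,0,0,-0.15],[0,0,0,0,0,0,-0.15],[0,0,0,0,0,0,-0.15],[0,0,0,-0.004,-0.0005,0,-0.15],[0,0,0,-0.01,-0.001,0,-0.15],[0,0,0,-0.016,-0.0018,0,-0.15],[0,0,0,-0.022,-0.0025,0,-0.15],[0,0,0,-0.028,-0.0031,0,-0.15]],
  ],
)

```text
time: 3.45
position: [0.6329, -0.0739, 0.0282]
tool_rot: [-0.04, 0.707, -0.705, 0.041]
ft_force: [1.1, 1.2, 0.4]
grip_width: 0.0504
```

>>> jog_arm(
  increments=[
    [[0,0,0,-0.005,-0.0006,0,-0.15],[0,0,0,-0.01,-0.0011,0,-0.15],[0,0,0,-0.015,-0.0017,0,-0.15],[0,0,0,-0.02,-0.0022,0,-0.15],[0,0,0,-0.025,-0.0028,0,-0.15],[0,0,0,-0.0295,-0.0033,0,-0.15],[0,0,0,-0.0295,-0.0033,0,-0.15]],
  ],
)

```text
time: 4.15
position: [0.6025, -0.0772, 0.0282]
tool_rot: [-0.04, 0.707, -0.705, 0.041]
ft_force: [-0.4, 0.1, 0.5]
grip_width: 0.0504
```

Run:
```python
from h import *
import cv2
st()
a=camera("top")[160:280,200:360,::-1]
cv2.imwrite("pics/t2.png",cv2.resize(a,(800,600),interpolation=cv2.INTER_CUBIC))
a=camera("scene")[180:300,200:360,::-1]
cv2.imwrite("pics/s2.png",cv2.resize(a,(800,600),interpolation=cv2.INTER_CUBIC))
```

```text
t 4.15 pos [ 0.6025 -0.0772  0.0282] jig [-0.1702 -0.0567] jaw-jig -179.85 down [ 0.001  0.004 -1.   ] q [-0.31  0.77  1.61  0.01  0.76  1.14] F [-0.4  0.1  0.5] w 0.0504
```

View pics/t2.png

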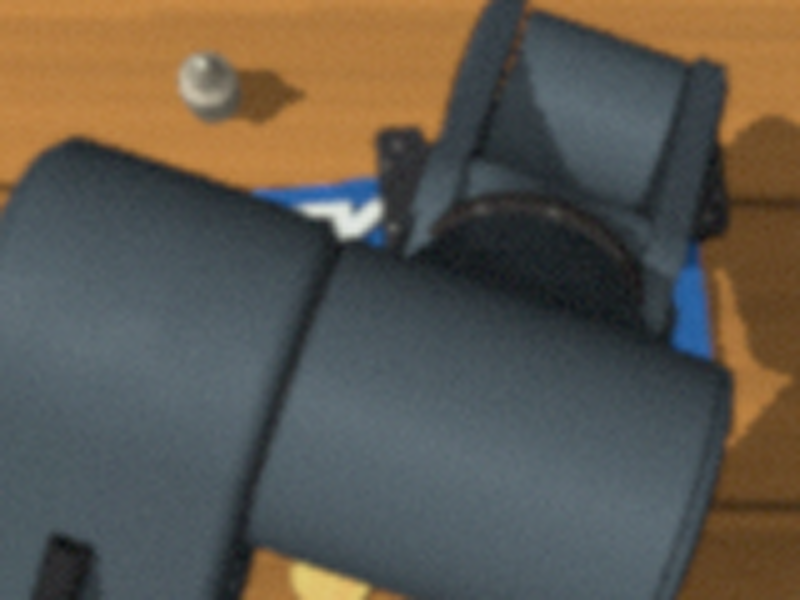

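View pics/s2.png

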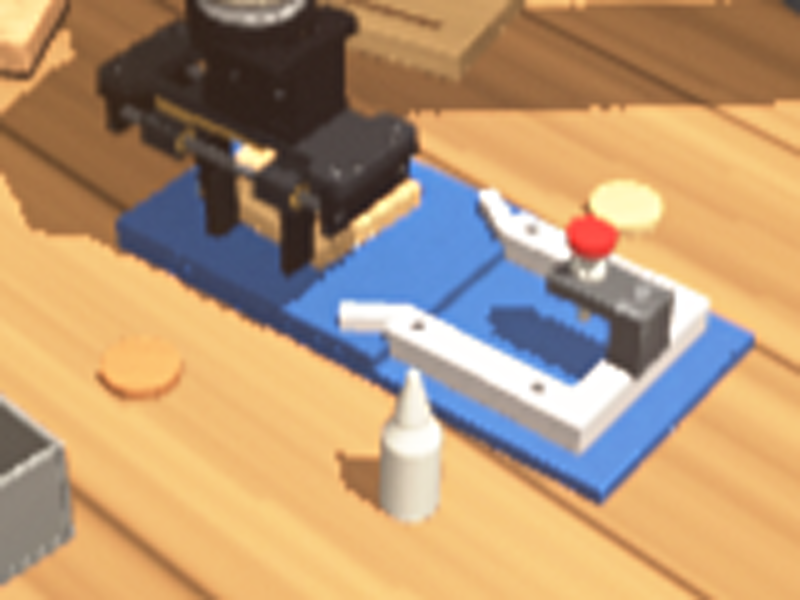

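>>> jog_arm(
  increments=[
    [[0,0,0,0.015,0.002,0,-0.15],[0,0,0,0.02,0.002,0.03,-0.15],[0,0,0,0.02,0.002,0.075,-0.15],[0,0,8,0.02,0.002,0.11,-0.15],[0,0,16,0.01,-0.03,0.11,-0.15],[0,0,24,-0.01,-0.06,0.11,-0.15],[0,0,32,-0.03,-0.085,0.11,-0.15],[0,0,40,-0.0465,-0.0955,0.11,-0.15]],
  ],
)

```text
time: 5.05
position: [0.5559, -0.1751, 0.1384]
tool_rot: [-0.281, 0.65, -0.648, 0.281]
ft_force: [0.7, -0.0, -0.5]
grip_width: 0.0499
```

>>> jog_arm(
  increments=[
    [[0,0,8,0,0,0,-0.15],[0,0,16,0,0,0,-0.15],[0,0,24,0,0,0,-0.15],[0,0,32,0,0,0,-0.15],[0,0,40,0,0,0,-0.15],[0,0,48,0,0,0,-0.15],[0,0,50,0,0,0,-0.15],[0,0,50,0,0,0,-0.15]],
  ],
)

```text
time: 5.85
position: [0.5558, -0.1751, 0.1383]
tool_rot: [0.529, -0.47, 0.468, -0.528]
ft_force: [0.4, -0.2, -0.3]
grip_width: 0.0505
```

Run:
```python
from h import *
import cv2
st();go(-.26,0)
a=camera("top")[160:280,200:360,::-1]
cv2.imwrite("pics/t3.png",cv2.resize(a,(800,600),interpolation=cv2.INTER_CUBIC))
a=camera("scene")[180:300,200:360,::-1]
cv2.imwrite("pics/s3.png",cv2.resize(a,(800,600),interpolation=cv2.INTER_CUBIC))
```

```text
t 5.85 pos [ 0.5558 -0.1751  0.1383] jig [-0.2622  0.0006] jaw-jig -89.59 down [-0.003  0.001 -1.   ] q [-0.5   0.58  1.62 -0.    0.95 -0.61] F [ 0.4 -0.2 -0.3] w 0.0505
to (-0.26, 0) d [0.0004 0.0023]
```

View pics/t3.png

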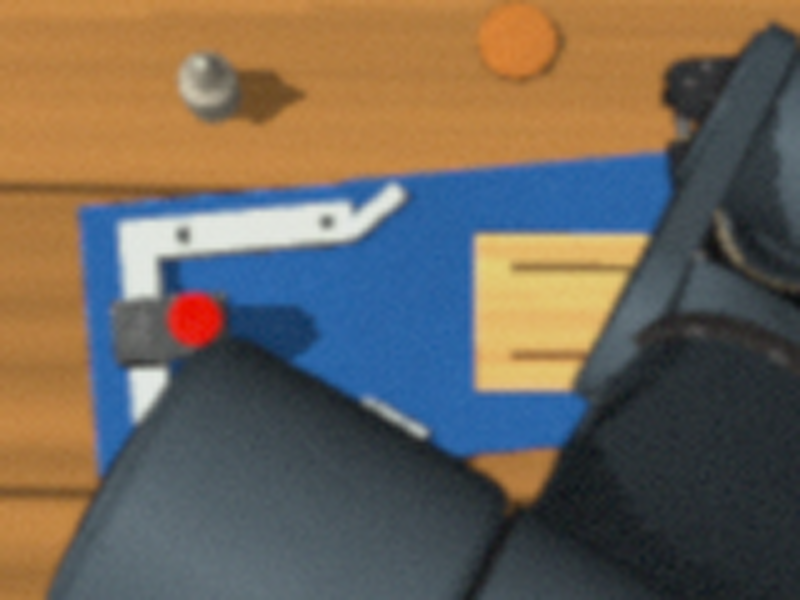

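View pics/s3.png

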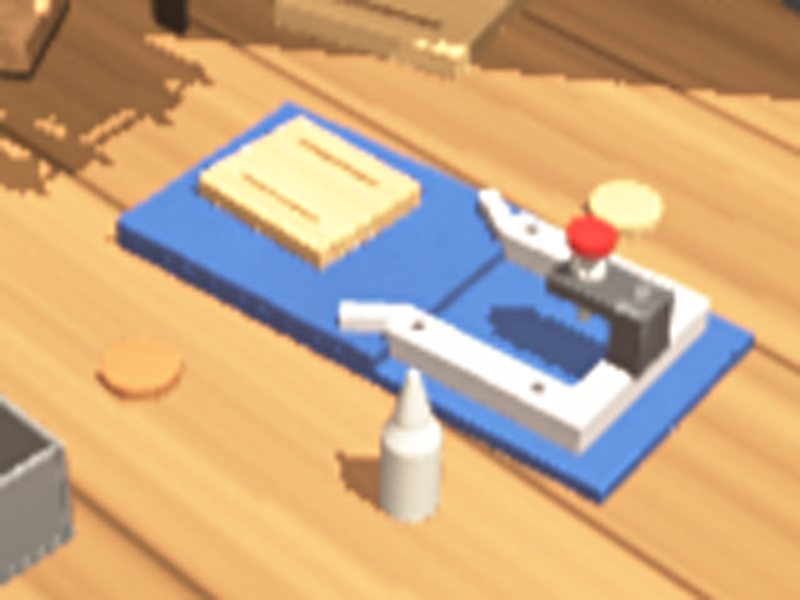

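Run:
```python
from h import *
for a in [(473,232),(473,391),(650,234),(575,391)]: print(jg(un(np.array(a)/5+[200,160],.038)).round(4))
```

```text
[-0.1296 -0.0446]
[-0.1206  0.0488]
[-0.2336 -0.034 ]
[-0.18    0.0543]
```

>>> jog_arm(
  increments=[
    [[0,0,-0.4,0,0,-0.04,-0.15],[0,0,-0.4,0,0,-0.08,-0.15],[0,0,-0.4,0,0,-0.1,-0.15],[0,0,-0.4,0,0,-0.1095,-0.15],[0,0,-0.4,0,0,-0.1095,-0.15],[0,0,-0.4,-0.0006,0.005,-0.1095,-0.15],[0,0,-0.4,-0.0011,0.01,-0.1095,-0.15],[0,0,-0.4,-0.0017,0.015,-0.1095,-0.15]],
  ],
)

```text
time: 6.75
position: [0.5552, -0.1601, 0.0302]
tool_rot: [0.527, -0.471, 0.472, -0.527]
ft_force: [2.0, -1.2, 1.1]
grip_width: 0.0499
```

>>> jog_arm(
  increments=[
    [[0,0,0,-0.0006,0.005,0,-0.15],[0,0,0,-0.0011,0.01,0,-0.15],[0,0,0,-0.0017,0.015,0,-0.15],[0,0,0,-0.0022,0.02,0,-0.15],[0,0,0,-0.0028,0.025,0,-0.15],[0,0,0,-0.0033,0.03,0,-0.15],[0,0,0,-0.0039,0.035,0,-0.15],[0,0,0,-0.0045,0.04,0,-0.15]],
  ],
)

```text
time: 7.55
position: [0.5506, -0.1198, 0.0302]
tool_rot: [0.527, -0.471, 0.472, -0.527]
ft_force: [0.1, -2.4, 1.9]
grip_width: 0.0503
```

Run:
```python
from h import *
import cv2
st()
a=camera("top")[160:280,200:360,::-1]
cv2.imwrite("pics/t4.png",cv2.resize(a,(800,600),interpolation=cv2.INTER_CUBIC))
a=camera("scene")[180:300,200:360,::-1]
cv2.imwrite("pics/s4.png",cv2.resize(a,(800,600),interpolation=cv2.INTER_CUBIC))
```

```text
t 7.55 pos [ 0.5506 -0.1198  0.0302] jig [-0.2067 -0.0004] jaw-jig -90.03 down [ 0.    -0.001 -1.   ] q [-0.41  0.73  1.73 -0.    0.68 -0.52] F [ 0.1 -2.4  1.9] w 0.0503
```

View pics/t4.png

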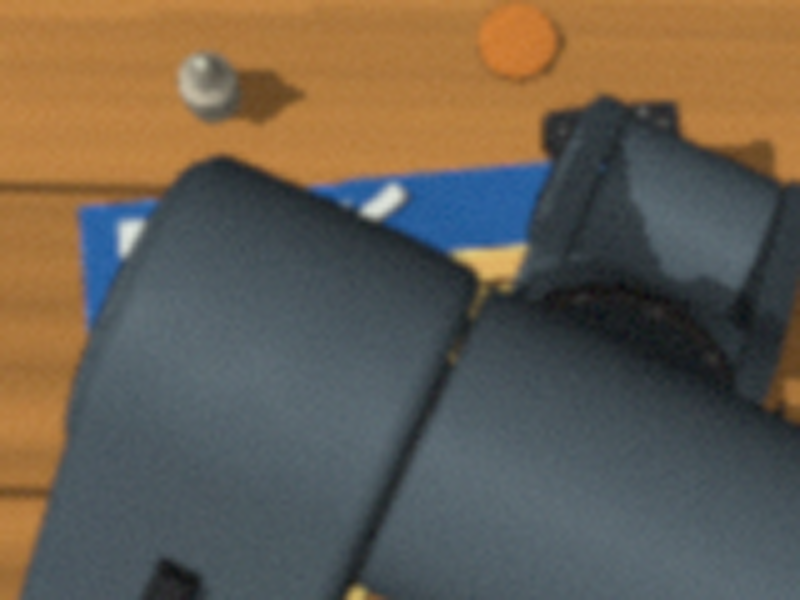

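View pics/s4.png

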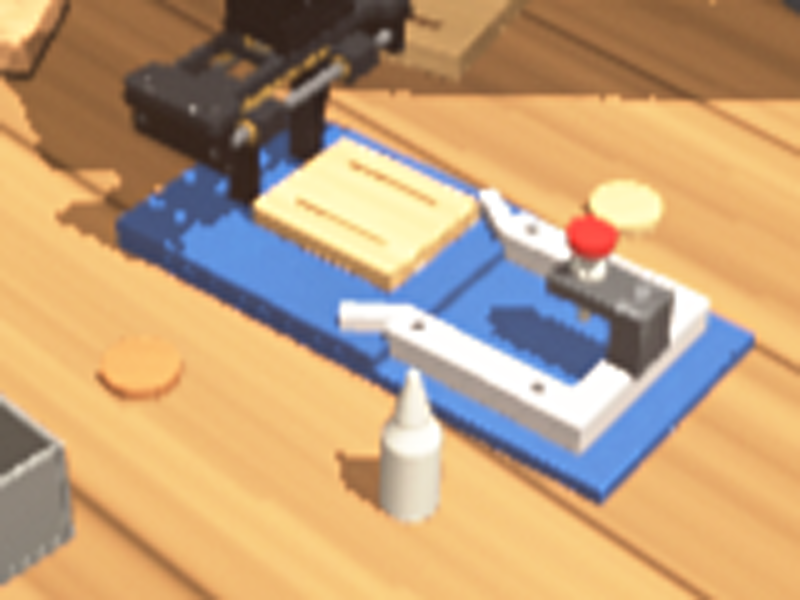

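Run:
```python
from h import *
I=camera_info("scene")
P=[]
for a in [(480,208),(387,272),(253,206),(347,138)]: P.append(jg(un(np.array(a)/5+[200,180],.038,I)));print(P[-1].round(4))
print(np.mean(P,0)); 
for b in [(-.265,-.085,.022),(-.265,.085,.022),(.077,-.0695,.034),(.077,.0695,.034),(.032,0,.108)]:
  X=np.r_[w(*b[:2]),b[2]];print(b,(proj(X,I)-[200,180])*5)
```

```text
[-0.0765  0.0489]
[-0.0833 -0.0374]
[-0.1885 -0.0386]
[-0.1883  0.0551]
[-0.13416051  0.0070094 ]
(-0.265, -0.085, 0.022) [113.86921955 214.70186909]
(-0.265, 0.085, 0.022) [287.03174959  96.00081047]
(0.077, -0.0695, 0.034) [578.95263655 420.91317534]
(0.077, 0.0695, 0.034) [707.35414196 295.00936345]
(0.032, 0, 0.108) [589.49841808 224.75425973]
```

>>> jog_arm(
  increments=[
    [[0,0,0,0.0006,0.0026,-0.001,-0.15],[0,0,0,0.0012,0.0052,-0.001,-0.15],[0,0,0,0.0018,0.0078,-0.001,-0.15],[0,0,0,0.0024,0.0104,-0.001,-0.15],[0,0,0,0.003,0.013,-0.001,-0.15],[0,0,0,0.0035,0.0156,-0.001,-0.15],[0,0,0,0.0041,0.0182,-0.001,-0.15],[0,0,0,0.0047,0.0207,-0.001,-0.15]],
  ],
)

```text
time: 8.45
position: [0.5552, -0.0983, 0.029]
tool_rot: [0.527, -0.471, 0.471, -0.527]
ft_force: [-0.1, -2.3, -0.5]
grip_width: 0.0502
```

```bash
cat >> h.py <<'E'
import cv2
def snap(n,tag,box):
    x,y,ww,hh=box
    a=camera(n)[y:y+hh,x:x+ww,::-1]
    cv2.imwrite(f"pics/{tag}.png",cv2.resize(a,(800,600),interpolation=cv2.INTER_CUBIC))
E
python3 - <<'E'
from h import *
st();snap("scene","s5",(240,195,100,75))
E
```

```text
t 8.45 pos [ 0.5552 -0.0983  0.029 ] jig [-0.1859 -0.0074] jaw-jig -90.0 down [-0. -0. -1.] q [-0.37  0.74  1.72 -0.    0.68 -0.48] F [-0.1 -2.3 -0.5] w 0.0502
```

View pics/s5.png

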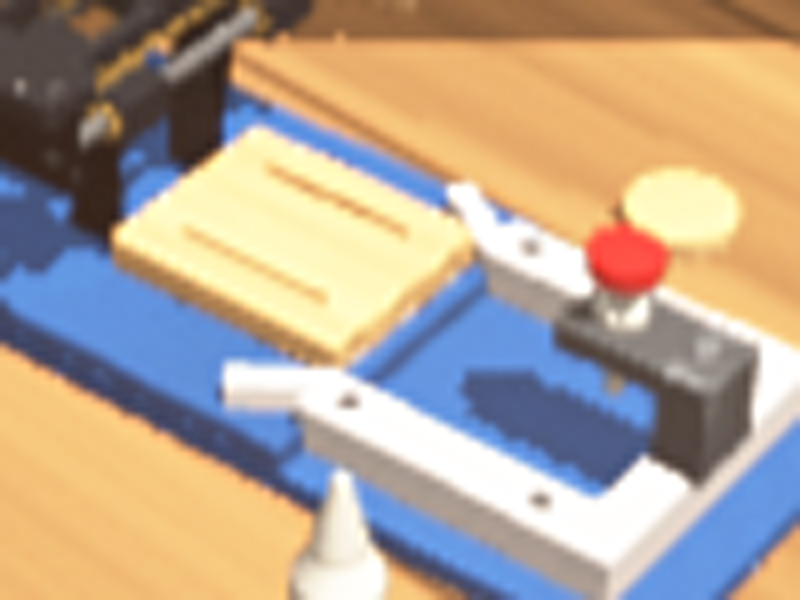

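>>> jog_arm(
  increments=[
    [[0,0,0,0.0007,-0.006,0,-0.15],[0,0,0,-0.0067,-0.0068,0,-0.15],[0,0,0,-0.0069,-0.0048,0,-0.15],[0,0,0,-0.0076,0.0012,0,-0.15],[0,0,0,-0.0084,0.0085,0,-0.15],[0,0,0,-0.0092,0.0155,0,-0.15],[0,0,0,-0.01,0.0228,0,-0.15],[0,0,0,-0.0108,0.03,0,-0.15]],
  ],
)

```text
time: 9.3
position: [0.5455, -0.0676, 0.0294]
tool_rot: [-0.527, 0.471, -0.472, 0.527]
ft_force: [2.2, -3.6, 1.2]
grip_width: 0.05
```

Run:
```python
from h import *
st();snap("scene","s6",(240,195,100,75))
```

```text
t 9.3 pos [ 0.5455 -0.0676  0.0294] jig [-0.1543 -0.0011] jaw-jig -90.01 down [ 0.002 -0.001 -1.   ] q [-0.33  0.72  1.76  0.    0.65 -0.44] F [ 2.2 -3.6  1.2] w 0.05
```

View pics/s6.png

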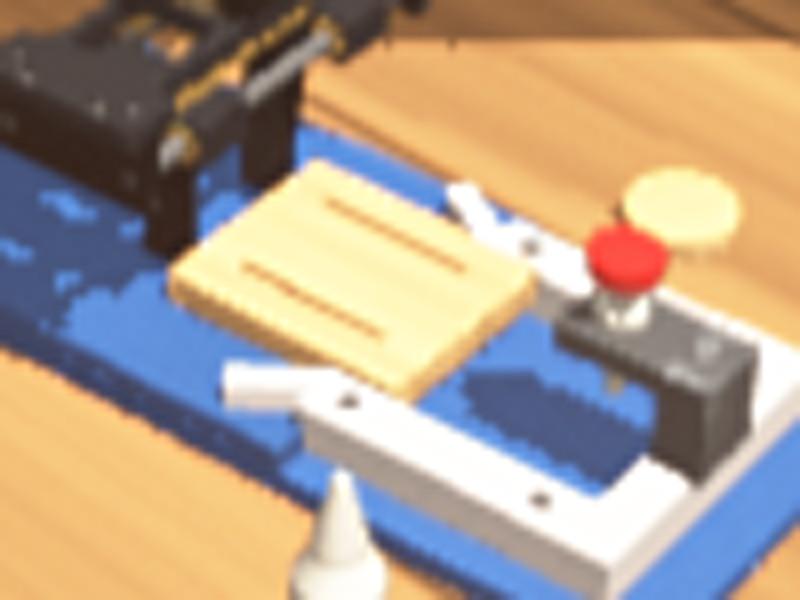

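>>> jog_arm(
  increments=[
    [[0,0,0,-0.001,0.0055,0,-0.15],[0,0,0,-0.002,0.011,0,-0.15],[0,0,0,-0.0028,0.0164,0,-0.15],[0,0,0,-0.0034,0.0219,0,-0.15],[0,0,0,-0.004,0.0273,0,-0.15],[0,0,0,-0.0046,0.0328,0,-0.15],[0,0,0,-0.0053,0.0382,0,-0.15],[0,0,0,-0.0059,0.0437,0,-0.15]],
  ],
)

```text
time: 10.15
position: [0.5384, -0.0222, 0.0293]
tool_rot: [-0.527, 0.471, -0.471, 0.527]
ft_force: [1.5, -2.6, 1.0]
grip_width: 0.0502
```

Run:
```python
from h import *
st();snap("scene","s7",(240,195,100,75));go(-.066,0)
```

```text
t 10.15 pos [ 0.5384 -0.0222  0.0293] jig [-0.1084  0.0009] jaw-jig -89.96 down [ 0.     0.001 -1.   ] q [-0.25  0.72  1.79  0.    0.64 -0.36] F [ 1.5 -2.6  1. ] w 0.0502
to (-0.066, 0) d [-0.0031  0.0412]
```

View pics/s7.png

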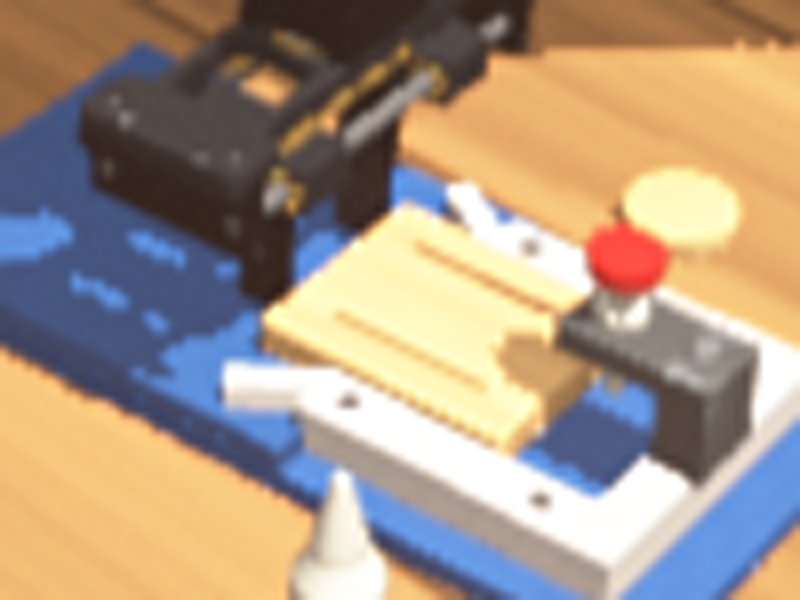

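>>> jog_arm(
  increments=[
    [[0,0,0,-0.0004,0.005,0,-0.15],[0,0,0,-0.0008,0.01,0,-0.15],[0,0,0,-0.0012,0.015,0,-0.15],[0,0,0,-0.0016,0.02,0,-0.15],[0,0,0,-0.002,0.025,0,-0.15],[0,0,0,-0.0024,0.03,0,-0.15],[0,0,0,-0.0028,0.035,0,-0.15],[0,0,0,-0.0031,0.039,0,-0.15]],
  ],
)

```text
time: 11.0
position: [0.5344, 0.0183, 0.0292]
tool_rot: [0.527, -0.472, 0.47, -0.527]
ft_force: [-0.2, -0.9, -1.2]
grip_width: 0.0497
```

Run:
```python
from h import *
st();snap("scene","s8",(240,195,100,75));go(-.064,0)
```

```text
t 11.0 pos [0.5344 0.0183 0.0292] jig [-0.0677  0.0003] jaw-jig -89.93 down [-0.002  0.001 -1.   ] q [-0.18  0.71  1.8   0.    0.63 -0.29] F [-0.2 -0.9 -1.2] w 0.0497
to (-0.064, 0) d [0.0001 0.0032]
```

View pics/s8.png

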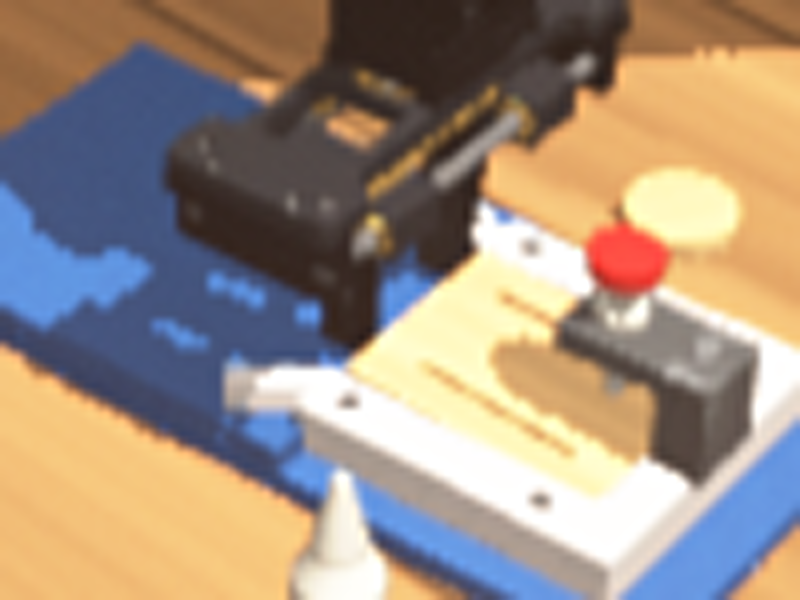

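>>> jog_arm(
  increments=[
    [[0,0,0,-0.0001,0.001,0,-0.15],[0,0,0,-0.0002,0.002,0,-0.15],[0,0,0,-0.0003,0.003,0,-0.15],[0,0,0,-0.0003,0.003,0,-0.15]],
  ],
)

```text
time: 11.45
position: [0.5339, 0.0219, 0.0292]
tool_rot: [-0.527, 0.472, -0.47, 0.528]
ft_force: [0.4, 0.6, 0.9]
grip_width: 0.0502
```

Run:
```python
from h import *
st();snap("scene","s9",(240,195,100,75));go(-.064,0)
```

```text
t 11.45 pos [0.5339 0.0219 0.0292] jig [-0.0641  0.0004] jaw-jig -89.92 down [-0.002  0.002 -1.   ] q [-0.17  0.71  1.8   0.    0.63 -0.28] F [0.4 0.6 0.9] w 0.0502
to (-0.064, 0) d [0.0004 0.0002]
```

View pics/s9.png

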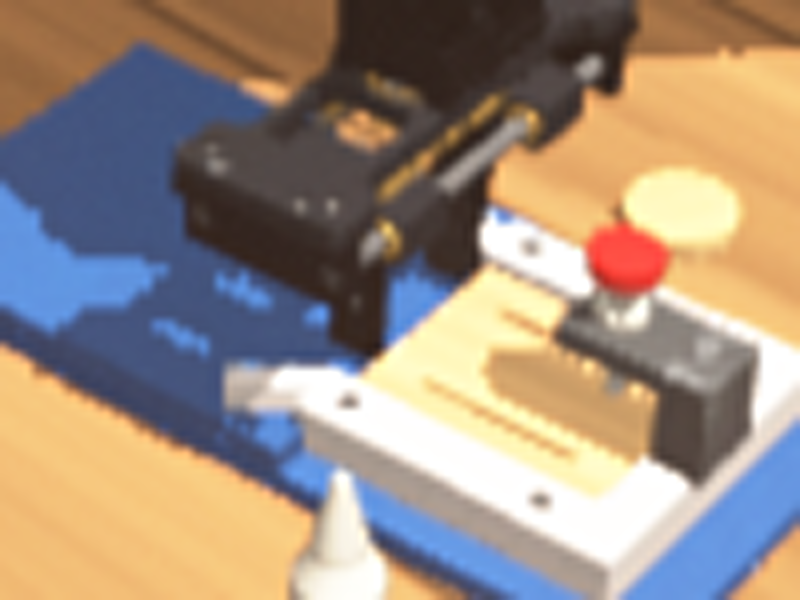

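>>> jog_arm(
  increments=[
    [[0,0,0,0.001,-0.01,0,-0.15],[0,0,0,0.003,-0.025,0.02,0.3],[0,0,0,0.006,-0.05,0.06,0.6],[0,0,0,0.009,-0.08,0.1,1],[0,0,0,0.01,-0.11,0.12,1],[0,0,0,0.01,-0.14,0.12,1],[0,0,0,0.01,-0.16,0.12,1]],
  ],
)

```text
time: 12.2
position: [0.5446, -0.1414, 0.1506]
tool_rot: [-0.527, 0.471, -0.472, 0.527]
ft_force: [-0.7, 0.8, -0.2]
grip_width: 0.0098
```

Run:
```python
from h import *
st();snap("scene","s10",(260,195,100,75));snap("top","t10",(205,180,100,75))
```

```text
t 12.2 pos [ 0.5446 -0.1414  0.1506] jig [-0.2276  0.008 ] jaw-jig -90.02 down [ 0.001 -0.    -1.   ] q [-0.45  0.54  1.66  0.    0.94 -0.56] F [-0.7  0.8 -0.2] w 0.0098
```

View pics/s10.png

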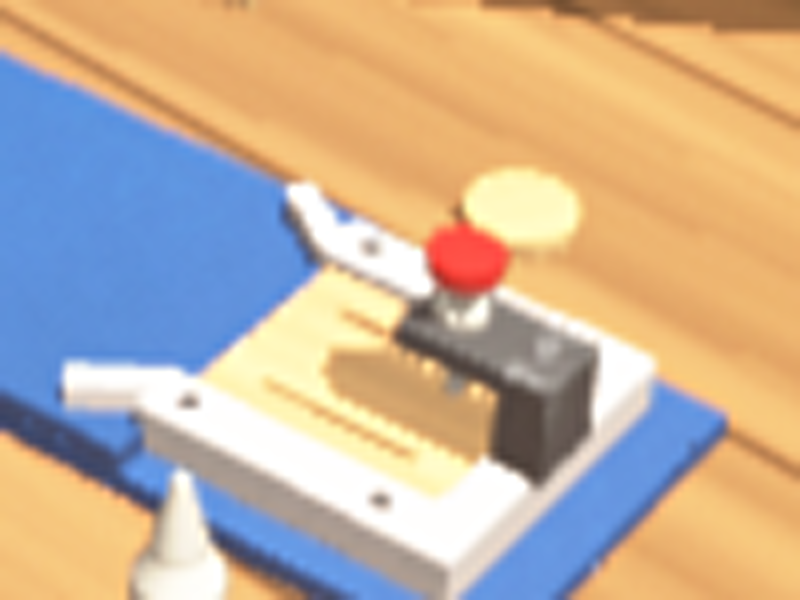

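View pics/t10.png

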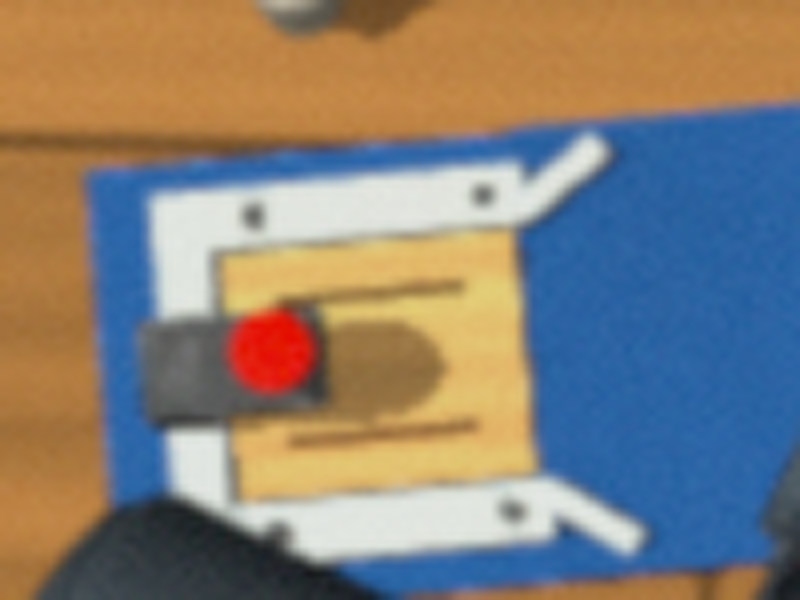

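The plaque is in the pocket, with its rear edge running (518,230) to (537,473). I'll check the numbers.

Run:
```python
from h import *
for a in [(518,230),(537,473),(222,252),(240,500)]:
  for z in(.028,.038): print(jg(un(np.array(a)/8+[205,180],z)).round(4),end=' ')
  print()
l=[jg(un(np.array(a)/8+[205,180],.028)) for a in [(465,286),(280,303),(477,424),(288,442)]]
print(np.degrees([np.arctan2(*(l[i]-l[i+1])[::-1]) for i in (0,2)]),np.mean(l,0))
h=un(np.array((271,350))/8+[205,180],.108);print("head",h,jg(h));I=camera_info("scene");h=un(np.array((467,255))/8+[260,195],.108,I);print("head scene",h,jg(h))
go(.032,0)
```

```text
[-0.0561 -0.0458] [-0.0561 -0.0443] 
[-0.055   0.0447] [-0.055   0.0454] 
[ 0.0536 -0.0475] [ 0.0527 -0.0461] 
[0.0543 0.0445] [0.0535 0.0453] 
[-179.9396441  -179.80931397] [-0.00012202 -0.00094483]
head [0.52384839 0.11817641 0.108     ] [ 0.03272263 -0.00034011]
head scene [0.52941087 0.12400882 0.108     ] [ 0.03789827 -0.00651838]
to (0.032, 0) d [-0.0208  0.2592]
```

>>> jog_arm(
  increments=[
    [[0,0,0,-0.003,0.035,0,1],[0,0,0,-0.006,0.075,0,1],[0,0,0,-0.009,0.115,0,1],[0,0,0,-0.012,0.155,0,1],[0,0,0,-0.016,0.195,0,1],[0,0,0,-0.019,0.23,0,1],[0,0,0,-0.0205,0.258,0,1],[0,0,0,-0.0205,0.258,0,1]],
  ],
)

```text
time: 13.1
position: [0.5222, 0.12, 0.1494]
tool_rot: [0.528, -0.471, 0.47, -0.528]
ft_force: [-0.2, -1.1, -0.3]
grip_width: 0.0005
```

Run:
```python
from h import *
st();go(.032,0)
```

```text
t 13.1 pos [0.5222 0.12   0.1494] jig [0.0347 0.0011] jaw-jig -89.87 down [-0.002  0.001 -1.   ] q [ 0.02  0.51  1.73  0.    0.9  -0.1 ] F [-0.2 -1.1 -0.3] w 0.0005
to (0.032, 0) d [ 0.0014 -0.0026]
```

Now go down to just above the head, then press gently.

>>> jog_arm(
  increments=[
    [[0,0,0,0.0014,-0.0024,-0.015,1],[0,0,0,0.0014,-0.0024,-0.03,1],[0,0,0,0.0014,-0.0024,-0.038,1],[0,0,0,0.0014,-0.0024,-0.042,1],[0,0,0,0.0014,-0.0024,-0.046,1],[0,0,0,0.0014,-0.0024,-0.05,1],[0,0,0,0.0014,-0.0024,-0.053,1],[0,0,0,0.0014,-0.0024,-0.053,1]],
  ],
)

```text
time: 13.9
position: [0.5226, 0.1172, 0.0966]
tool_rot: [0.528, -0.472, 0.47, -0.527]
ft_force: [-3.6, -1.7, 7.0]
grip_width: 0.0005
```

Run:
```python
from h import *
st();go(.032,0);snap("scene","s11",(260,195,100,75))
```

```text
t 13.9 pos [0.5226 0.1172 0.0966] jig [0.0319 0.001 ] jaw-jig -89.86 down [-0.004  0.001 -1.   ] q [ 0.01  0.6   1.76  0.    0.78 -0.1 ] F [-3.6 -1.7  7. ] w 0.0005
to (0.032, 0) d [0.001  0.0002]
```

View pics/s11.png

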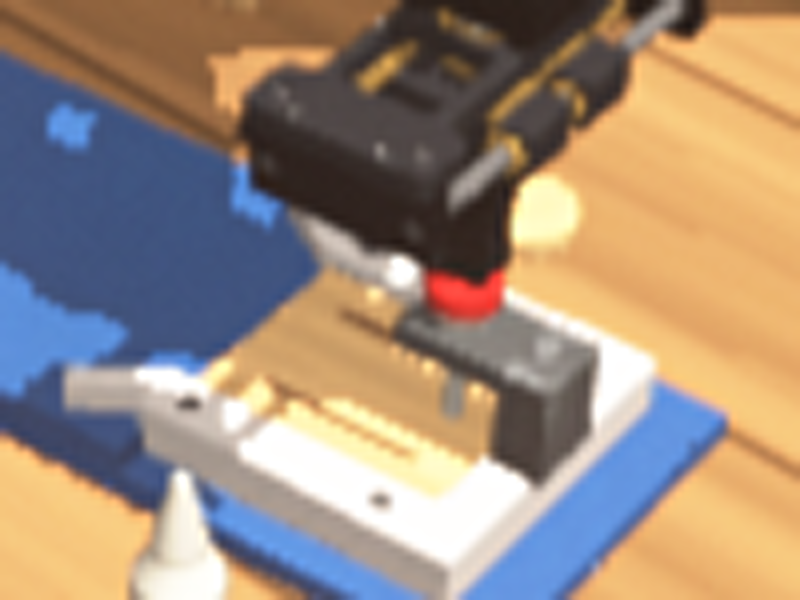

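>>> jog_arm(
  increments=[
    [[0,0,0,0,0,-0.001,1],[0,0,0,0,0,-0.002,1],[0,0,0,0,0,-0.003,1],[0,0,0,0,0,-0.003,1]],
  ],
)

```text
time: 14.35
position: [0.5226, 0.1172, 0.0947]
tool_rot: [0.528, -0.472, 0.47, -0.527]
ft_force: [-3.4, 0.2, 7.5]
grip_width: 0.0001
```

>>> jog_arm(
  increments=[
    [[0,0,0,0,0,-0.001,1],[0,0,0,0,0,-0.002,1],[0,0,0,0,0,-0.003,1],[0,0,0,0,0,-0.003,1]],
  ],
)

```text
time: 14.75
position: [0.5227, 0.1172, 0.0943]
tool_rot: [0.528, -0.471, 0.47, -0.527]
ft_force: [-6.2, -0.3, 19.5]
grip_width: -0.0001
```

>>> jog_arm(
  increments=[
    [[0,0,0,0,0,-0.003,1],[0,0,0,0,0,-0.004,1],[0,0,0,0,0,-0.004,1],[0,0,0,0,0,-0.004,1]],
  ],
)

```text
time: 15.15
position: [0.5227, 0.1172, 0.0941]
tool_rot: [-0.528, 0.471, -0.47, 0.528]
ft_force: [-7.2, -0.6, 28.2]
grip_width: 0.0004
```

Run:
```python
from h import *
st();snap("scene","s12",(260,195,100,75))
```

```text
t 15.15 pos [0.5227 0.1172 0.0941] jig [0.0319 0.0009] jaw-jig -89.85 down [-0.     0.001 -1.   ] q [ 0.01  0.6   1.77  0.    0.77 -0.1 ] F [-7.2 -0.6 28.2] w 0.0004
```

View pics/s12.png

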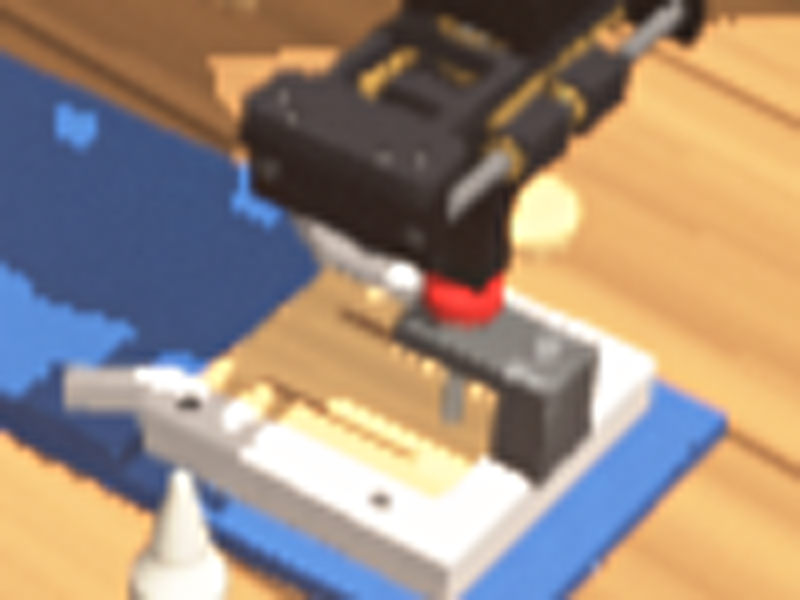

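At the stop: TCP at 94 mm and 28 N with no further travel. Now I release straight up and move clear.

>>> jog_arm(
  increments=[
    [[0,0,0,0,0,0.006,1],[0,0,0,0,0,0.014,1],[0,0,0,0,0,0.024,1],[0,0,0,0,0,0.045,1],[0,0,0,0,0,0.075,1],[0,0,0,0,-0.03,0.1,1],[0,0,0,0.01,-0.07,0.1,1],[0,0,0,0.01,-0.11,0.1,1]],
  ],
)

```text
time: 16.0
position: [0.5356, 0.0058, 0.1958]
tool_rot: [-0.527, 0.468, -0.472, 0.53]
ft_force: [0.8, -0.7, -0.1]
grip_width: 0.0006
```

>>> jog_arm(
  increments=[
    [[0,0,0,0,-0.04,0,1],[0,0,0,0,-0.08,0,1],[0,0,0,0.01,-0.12,0,1],[0,0,0,0.01,-0.15,0,1],[0,0,0,0.01,-0.15,0,1],[0,0,0,0.01,-0.15,0,1]],
  ],
)

```text
time: 16.6
position: [0.5456, -0.1448, 0.1957]
tool_rot: [-0.526, 0.469, -0.473, 0.529]
ft_force: [0.5, 0.6, -0.5]
grip_width: 0.0003
```

Run:
```python
from h import *
st();snap("scene","s13",(260,195,100,75));snap("top","t13",(205,180,100,75))
cv2.imwrite("pics/top13.png",camera("top")[:,:,::-1])
```

```text
t 16.6 pos [ 0.5456 -0.1448  0.1957] jig [-0.231   0.0074] jaw-jig -89.87 down [ 0.007 -0.    -1.   ] q [-0.46  0.48  1.62  0.    1.04 -0.57] F [ 0.5  0.6 -0.5] w 0.0003
```

View pics/s13.png

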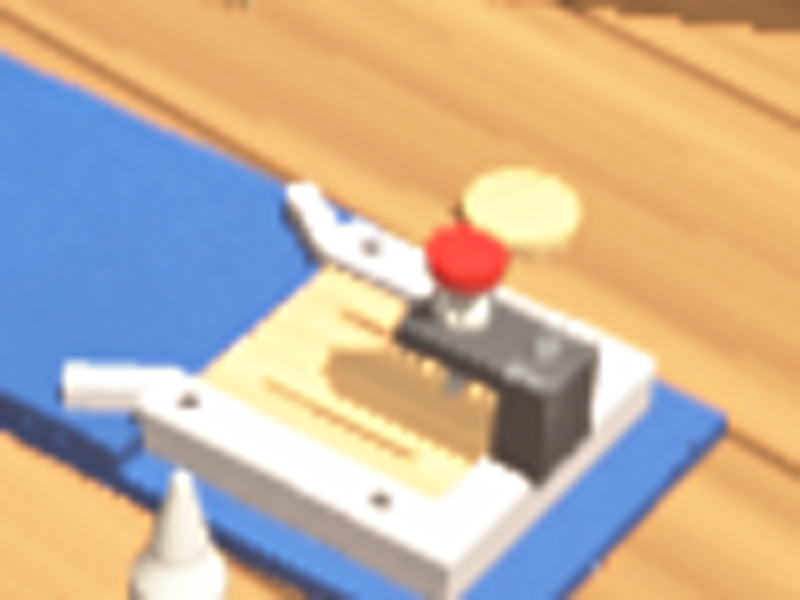

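View pics/t13.png

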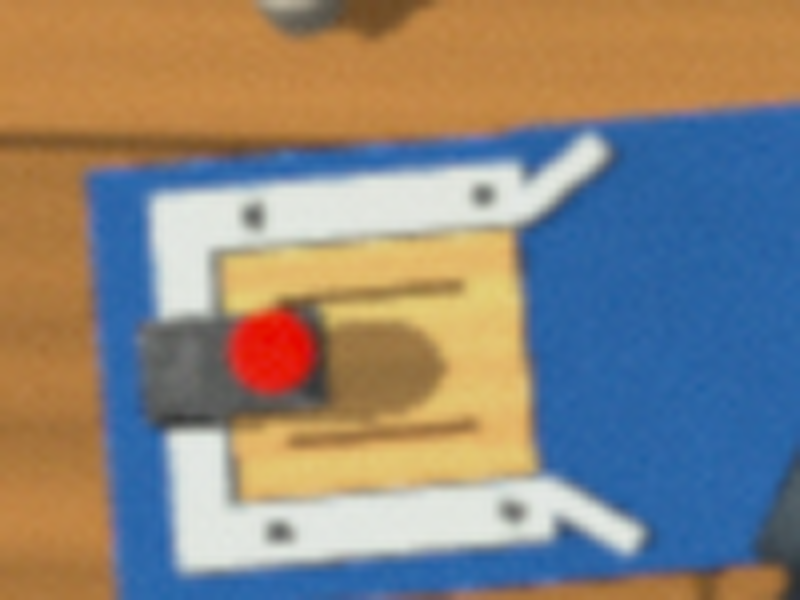

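View pics/top13.png

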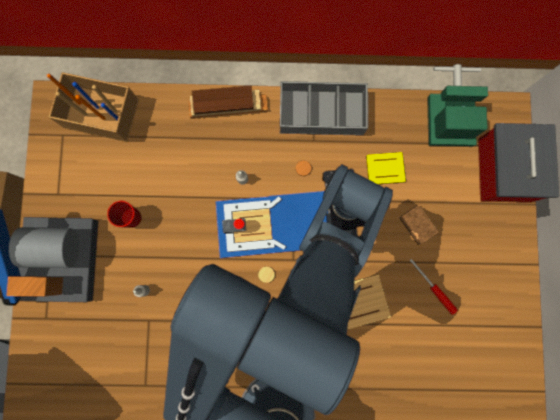

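The plaque is seated: its edges and the head (271,350) are unchanged from before the press. The punch is back up, and the other items are where they were: glue bottles (241,176) and (141,290), discs (303,168) and (266,274), tin, cork block and screwdriver.

```bash
python3 -c "
from rig import *
print(hand_in())"
```

```text
the job is handed in; nothing more can be done
None
```

The plaque is seated in the pocket, the punch has been pressed to its stop and sprung back up, and the job is handed in. `hand_in()` gives no verdict, so the results below are my own measurements.

- **What I did:** I pushed the small pale plaque sideways to bring it near the centre line, then from behind with the two fingertips into the pocket. I then pressed the punch with the shut fingers and moved the arm clear. It took about 17 s of the 72 s allowed.
- **Plaque:** before the press, the top picture put its centre about 1 mm from the pocket centre and its lines within 0.2° of square. The pictures after the press look the same. I did not measure its height directly. The camera pictures show it dropping below the rail tops, and its rear edge is past the step.
- **Punch:** it stopped with the tool at 94 mm, which matches the stop height, and 28 N gave no more travel. The last pictures show the head back up.
- **Other things:** the glue bottles, discs, tin, cork block and screwdriver look unmoved in the last full top picture, judged by eye.
- **Checks that disagreed:**
  - After the side push the plaque was still about 5.5° off square; the push from behind corrected that.
  - One reading of the punch head from the scene camera was about 9 mm off the top camera's. I put that down to where I picked the pixel and used the top camera's value.

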